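# Sort bench leftovers: bolt to the bin, square tube to the tray

## Task

Tidy the metalworking bench by sorting the two steel leftovers lying near its middle: put the big hex bolt into the square bin where the nuts are, and the short piece of square tube into the long, low tray where the flat bar is. Leave each one in its own container, let go and still.

Things in the scene. Friction and masses are not known exactly. Their poses are not given: they have to be found in the camera images.
- bolt: Large plain steel hex bolt standing upright on its head, shank up. Hexagonal head 30 mm across flats and 13 mm high at the bottom, round shank 20 mm diameter above it, 83 mm tall in all, about 0.26 kg. Origin: centre of the head's underside (on the bench at the start); z runs along the shank. A plain round steel bar end without a head (32 mm diameter, 55 mm tall) that stands elsewhere on the bench is not it.
- tube: Offcut of plain steel square tube, hollow, open at both ends, 110 mm long and 25 x 25 mm in section, lying flat on the bench, about 0.2 kg. Origin: centre of its underside; x runs along its length, z up.
- bolt_bin: Grey sheet-metal bin, square, 160 x 160 mm outside and 60 mm high, open on top, walls and floor 4 mm thick, fixed to the bench. Origin: centre of its underside; x and y along its sides, z up. Two hex nuts (14 mm high) are fixed to its floor in the two corners on its +y side; the rest of the floor is free.
- tube_tray: Grey sheet-metal tray, long and low, 160 mm (its x) x 260 mm (its y) outside and 40 mm high, open on top, walls and floor 4 mm thick, fixed to the bench. Origin: centre of its underside, z up. A flat steel bar 6 mm thick is fixed to its floor along the short wall on its +y side (y from 97 to 119 mm); the rest of the floor is free.
- bolt_mid (a point): Point on the bolt's axis halfway along it, 41.5 mm above the underside of its head.
- tube_mid (a point): Centre of the square tube, 12.5 mm above its underside.
There are look-alikes about, which are no part of the job. What is shaped like the tube but green is not meant.

How it is judged:
By the outcome, as a careful person would: the job done as asked, in the order asked, and still so for the second after the job is handed in, with the robot touching nothing.
It also fails if it takes over 61 s, if anything falls off the work surface, if the arm or the gripper's body presses on something with over 40 N, if the wrist force passes 120 N, or if a joint passes its speed limit or range.

## Robot

A 6-joint arm with a two-finger parallel gripper is mounted at the origin on the work surface. World frame = base frame: x ahead of the robot, y to its left, z up, the work surface at z = 0. Lengths are in m, angles in rad, forces in N, time in s.
With the tool pointing down it reaches from about 0.375 to 0.75 m from the base axis. Payload 9 kg.
Tool frame: the origin (TCP) lies midway between the tips of the shut fingers; the grasp point (between the pads) lies 19 mm behind it (tcp_to_grasp is the distance from the TCP to the grasp point, in m); z points along the fingers, y is the line along which they close (so a half turn about z gives the same grasp; the last joint's range is limited). The gripper opens to 85 mm and grips with 20 to 120 N. Pads are 22 mm wide; open, the fingers measure 114 mm over their backs; the gripper's body (76 mm by 85 mm) begins 54 mm behind the grasp point. The pads swing forward as they close: fully open they stand 13 mm farther back than shut.
Start: joints at [-1.445, 0.104, 0.097, 1.564, 0, 1.353], TCP at [0.202, -0.565, 0.231] pointing down, gripper open.
Joint ranges: [-2.99, 2.99], [-0.84, 1.86], [-1.1, 1.16], [-1.84, 2.11], [-1.51, 1.56], [-3.14, 3.14]. Speed limits (rad/s): [2.22, 2.22, 2.57, 3.14, 3.14, 3.14].

## Interface

Orientations are given as a 3x3 rotation matrix whose columns are the frame's x, y, z axes.
In Python, from plant import get_obs, snapshot, hand_in, tcp_to_grasp gives the robot as it stands.
- The arm moves only by the tool move_arm, never from a script. Its argument "increments" is one flat list of numbers, 5 for each row, row after row: the shift along the tool's x, y, z in m, then the turn about the tool's z in degrees, then the finger opening in m, from 0 to 0.0854. A call has 1 to 12 rows; each row is the pose to reach, as a shift and turn from the pose commanded when the call began, along the tool's axes at that moment; what a row does not reach only later rows make up. A row lasts 1/12 s, in which the tool goes at most 41.7 mm and 7.16 degrees, less where a joint would pass 70% of its speed; a pose out of reach is approached as far as the arm can. A call with a gripper value outside its range is refused whole. The fingers move at their own pace and stop on an object; "force" is the grip in N (left out, the last holds). Time passes only in rows, so rows that repeat a pose let the fingers close. It gives the time, the measured TCP pose, the force, the opening and the grip force at its end, in the units of the state.
- get_obs(): the state, without advancing time (a new reading comes with each control period).
- snapshot(name): name is "scene" or "top" or "wrist"; returns a dict with "image" (420x560x3 uint8, blue, green, red), "mtx" (3x3 intrinsics, pixels), "extrinsics" (4x4, takes a point from camera to world coordinates). Camera axes: x right, y up, looking along -z (the intrinsics and any distortion apply to the point x, -y, -z); pixel columns grow to the right and rows downward; lengths in m; the calibration is good to about 2 mm. A picture is of the moment at which its call begins. There is no depth.
- hand_in(): hands the job in; it is judged then, once.
The state is a dict: "clock": time; "qpos": joint angles; "qvel": joint speeds; "effort": joint torques, N m; "tool_pos": TCP position; "tool_rot": TCP orientation; "ft_force": force on the tool from outside, world axes, zero at the start; "torque": the same for the moment, N m; "width": opening from 0.0 (shut) to 1.0 (fully open); "finger_force": force on a finger pad.
Only numpy, scipy, OpenCV 4.12 (cv2) and the standard library are available. Lean on these libraries where they do the work, as an engineer would, in place of code of your own. Each camera call takes 0.05 s, during which the arm holds its last target. There are 200 camera calls.

## Working session

There is one attempt and no reset: what is moved stays moved. The work goes in short steps, Python scripts to look and compute and a tool call to move; the robot and the scene stay as the last step left them, time stands still between calls to the robot, and variables do not carry over. Pictures are saved under pics/ and viewed, at most 10 in all, crops included, and the job is handed in when it is done.

Besides the shell and the picture viewer there is one more tool, called after "Call:" as name(argument=value, ...) on one line, values as JSON. move_arm: Moves the arm, as the interface text tells. Its arguments: {"type":"object","properties":{"increments":{"type":"array"},"force":{"type":"number"}},"required":["increments"]}

```bash
mkdir -p pics; ls
cat > h.py <<'E'
import numpy as np, cv2
from plant import get_obs, snapshot, hand_in, tcp_to_grasp
def ray(s,u,v):
    d=cv2.undistortPoints(np.array([[[u,v]]],float),s["mtx"],None)[0,0]
    E=np.array(s["extrinsics"]); return E[:3,3],E[:3,:3]@np.array([d[0],-d[1],-1])
def at(s,u,v,z):
    o,d=ray(s,u,v); return o+d*(z-o[2])/d[2]
def proj(s,P):
    E=np.array(s["extrinsics"]); p=(np.asarray(P)-E[:3,3])@E[:3,:3]
    return s["mtx"]@np.array([p[0],-p[1],-p[2]])/-p[2]
E
python3 - <<'E'
from h import *
import pickle
o=get_obs();print(o, tcp_to_grasp)
for n in("scene","top"):
    s=snapshot(n);cv2.imwrite(f"pics/{n}0.png",s["image"]);print(s.keys(),s["extrinsics"],s["mtx"]);pickle.dump(s,open(n+"0.pkl","wb"))
E
```

```text
pics
{'clock': 0.0, 'qpos': array([-1.44468626e+00,  1.04695169e-01,  9.64468537e-02,  1.56391368e+00,
        1.91787351e-05,  1.35314292e+00]), 'qvel': array([-1.60027361e-03, -9.39783386e-06, -1.33517269e-03, -1.20501728e-03,
        7.86846044e-04, -7.92748455e-04]), 'effort': array([ 1.36302035e-03, -5.56918073e+01,  5.03655946e+01,  1.62884861e-02,
       -4.88032356e-05,  3.04426828e-05]), 'tool_pos': array([ 0.20221601, -0.56452975,  0.23051242]), 'tool_rot': array([[ 9.41492950e-01,  3.37032642e-01, -1.52741749e-04],
       [ 3.37032531e-01, -9.41492024e-01,  1.35723373e-03],
       [ 3.13626932e-04, -1.32930493e-03, -9.99999067e-01]]), 'ft_force': array([ 0.16624064, -0.57721043,  0.33623613]), 'torque': array([-0.00419429, -0.00375119,  0.01846003]), 'finger_force': 0.0, 'width': 0.9990320918278893} 0.0187
dict_keys(['image', 'mtx', 'extrinsics']) [[ 0.86225601 -0.32995175  0.38424785  0.80915605]
 [ 0.50613216  0.58917168 -0.62984678 -0.47276635]
 [-0.01856891  0.73756937  0.67501602  0.57671872]
 [ 0.          0.          0.          1.        ]] [[388.13052472   0.         277.06050522]
 [  0.         388.13052472 206.48398596]
 [  0.           0.           1.        ]]
dict_keys(['image', 'mtx', 'extrinsics']) [[ 0.01139888  0.99810531 -0.06046364  0.48540258]
 [-0.99991818  0.01102684 -0.00648331  0.00537364]
 [-0.0058043   0.0605326   0.99814934  1.06328434]
 [ 0.          0.          0.          1.        ]] [[512.03034019   0.         292.39392624]
 [  0.         512.03034019 210.62786113]
 [  0.           0.           1.        ]]
```

View pics/top0.png

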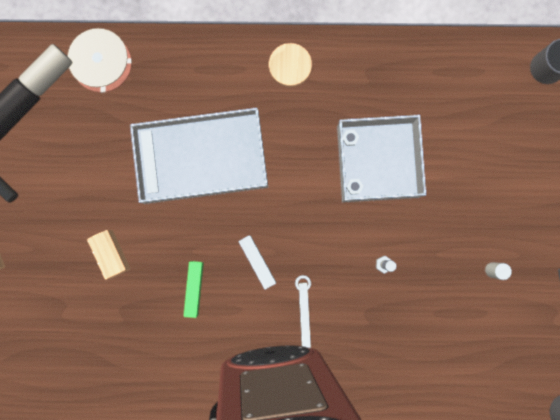

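View pics/scene0.png

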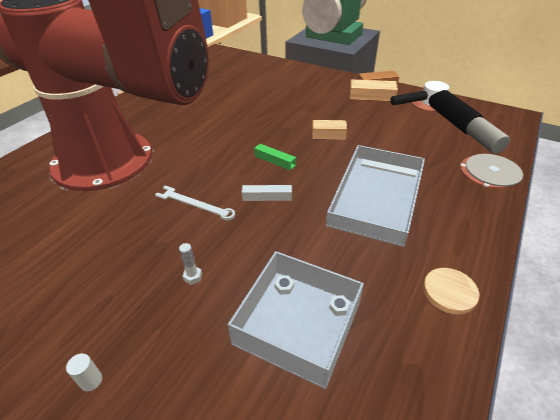

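The top view shows the bolt at about (383,265), the tube from (246,241) to (268,284), the bin centred near (382,158) and the tray near (200,155). The nuts and the flat bar are on the left (+y) in their containers. The round bar end at (498,271) and the green piece are decoys. The scene view shows the bolt's head at (192,274) and the tube at (267,193). Next is a zoom for precision.

Run:
```python
from h import *
import pickle
t=pickle.load(open("top0.pkl","rb"));s=pickle.load(open("scene0.pkl","rb"))
def c(i,u,v,w,h,k):return cv2.resize(i["image"][v:v+h,u:u+w],None,fx=k,fy=k,interpolation=cv2.INTER_CUBIC)
a=np.hstack([c(t,365,245,50,37,8),c(t,232,230,50,37+0,8)])
b=np.hstack([c(s,165,235,50,37+13,8),c(s,235,170,50,50,8)])
a=np.hstack([c(t,367,245,40,40,7),c(t,230,228,60,60,280/60)])
b=np.hstack([c(s,165,237,50,50,280/50),c(s,237,165,60,60,280/60)])
cv2.imwrite("pics/z0.png",np.vstack([a,b]))
# tube mask in top, green-excluded
im=t["image"].astype(int); m=((im.min(2)>120)).astype(np.uint8)
n,l,st,ce=cv2.connectedComponentsWithStats(m)
for i in range(1,n):
    if st[i,4]>40 and st[i,4]<4000:
        r=cv2.minAreaRect(np.argwhere(l==i)[:,::-1].astype(np.float32)); print(st[i],ce[i].round(1),r)
        if abs(ce[i][0]-257)<8:
            P=[at(t,*p,.025) for p in cv2.boxPoints(r)];print("tube",np.round(P,4),np.mean(P,0))
            print([np.linalg.norm(P[k]-P[k-1]) for k in range(4)])
print("bolt head",at(t,383,265,.013),"top",at(t,391,266,.083), "scene",at(s,192,274,.013),at(s,185,247,.083))
# container rims from corners by eye
for nm,z,C in(("bin",.06,[(339,121),(419,116),(426,195),(343,201)]),("tray",.04,[(132,125),(257,109),(267,186),(139,202)])):
    P=np.array([at(t,*p,z) for p in C]);print(nm,P.round(3).tolist(),P.mean(0),[np.linalg.norm(P[k]-P[k-1]).round(3) for k in range(4)])
```

```text
[  67   28   65   65 2911] [97.7 58. ] ((97.36065673828125, 58.03279113769531), (60.433406829833984, 60.433406829833984), 50.19442367553711)
[ 269   43   43   43 1442] [289.8  63.8] ((290.0, 64.0), (42.0, 42.0), 90.0)
[  19   44   48   47 1091] [42.4 67.7] ((42.250003814697266, 68.25), (21.920310974121094, 49.497474670410156), 45.0)
[  87  230   38   49 1030] [105.5 254.2] ((105.51712036132812, 254.0376739501953), (45.18727493286133, 22.924680709838867), 65.55604553222656)
[238 235  38  55 799] [256.8 262. ] ((256.8025207519531, 261.9713439941406), (56.2651252746582, 14.205947875976562), 61.38954162597656)
tube [[0.4861 0.1234 0.025 ]
 [0.5001 0.0984 0.025 ]
 [0.4013 0.0424 0.025 ]
 [0.3874 0.0674 0.025 ]] [0.44375527 0.08290875 0.025     ]
[np.float64(0.1134559570322175), np.float64(0.028718406961125147), np.float64(0.11352982295361702), np.float64(0.028543566921239605)]
[376 256  21  18 272] [385.3 264.5] ((385.1400451660156, 264.9800109863281), (20.60000228881836, 16.200000762939453), 36.869895935058594)
[184 262  17  55 632] [191.9 289. ] ((192.0495147705078, 289.00494384765625), (11.641935348510742, 55.12506103515625), 5.710593223571777)
[485 263  27  17 355] [498.9 270.2] ((498.0, 271.0), (16.0, 26.0), 90.0)
[295 275  16  73 749] [304.  309.4] ((302.5, 311.0), (72.0, 15.0), 90.0)
bolt head [ 0.43996214 -0.17387959  0.013     ] top [ 0.44127323 -0.17714512  0.083     ] scene [ 0.44534284 -0.17904778  0.013     ] [ 0.44308068 -0.17671181  0.083     ]
bin [[0.725, -0.078, 0.06], [0.737, -0.237, 0.06], [0.58, -0.25, 0.06], [0.566, -0.087, 0.06]] [ 0.65204096 -0.16321034  0.06      ] [np.float64(0.159), np.float64(0.159), np.float64(0.158), np.float64(0.163)]
tray [[0.718, 0.339, 0.04], [0.753, 0.086, 0.04], [0.596, 0.064, 0.04], [0.561, 0.32, 0.04]] [0.65708695 0.20222799 0.04      ] [np.float64(0.157), np.float64(0.255), np.float64(0.158), np.float64(0.259)]
```

View pics/z0.png

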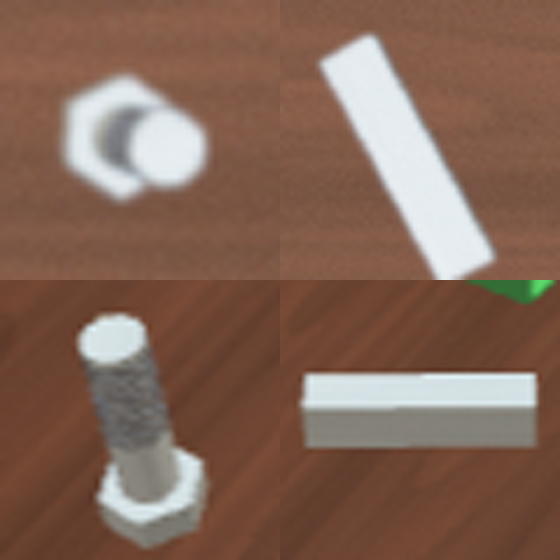

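The zoom confirms it. The bolt stands with its shank top at (391,266), about (0.441,-0.177), and the two views agree to within 2-5 mm. The tube is centred near (0.444,0.083) with its axis at about 29.5°. Rim sizes match those given, with the bin at (0.652,-0.163) and the tray at (0.657,0.202). Moving over the bolt.

Call:
move_arm(increments=[0.03,-0.024,0,0,0.085,0.062,-0.05,0,0,0.085,0.094,-0.075,0,0,0.085,0.126,-0.1,0,0,0.085,0.158,-0.126,0.005,0,0.085,0.19,-0.151,0.01,0,0.085,0.222,-0.177,0.015,0,0.085,0.254,-0.202,0.02,0,0.085,0.286,-0.228,0.025,0,0.085,0.318,-0.253,0.03,0,0.085,0.342,-0.272,0.03,0,0.085,0.356,-0.284,0.03,0,0.085], force=60)

```text
clock: 1.1
tool_pos: [0.4426, -0.1744, 0.2007]
tool_rot: [[0.941, 0.339, -0.0], [0.339, -0.941, 0.001], [-0.0, -0.001, -1.0]]
ft_force: [-0.6, -0.0, 0.8]
width: 0.999
finger_force: 0.0
```

Call:
move_arm(increments=[0,0,0,0,0.085,0,0,0,0,0.085,0,0,0,0,0.085])

```text
clock: 1.35
tool_pos: [0.4414, -0.1778, 0.201]
tool_rot: [[0.941, 0.337, -0.0], [0.337, -0.941, -0.0], [-0.0, -0.0, -1.0]]
ft_force: [0.7, -0.4, 0.2]
width: 0.998
finger_force: 0.0
```

Run:
```python
from h import *
s=snapshot("wrist");o=get_obs();print(o["tool_pos"],o["tool_rot"].round(3),o["clock"])
im=s["image"].copy()
for z in(.013,.083):
    p=proj(s,[.441,-.177,z]);print(p);cv2.circle(im,(int(p[0]),int(p[1])),3,(0,0,255),1)
cv2.imwrite("pics/w1.png",im)
```

```text
[ 0.44131439 -0.17821903  0.20112299] [[ 0.942  0.336 -0.   ]
 [ 0.336 -0.942 -0.   ]
 [-0.     0.    -1.   ]] 1.4
[282.76290229 187.15245611   1.        ]
[282.68427379 204.68314783   1.        ]
```

View pics/w1.png

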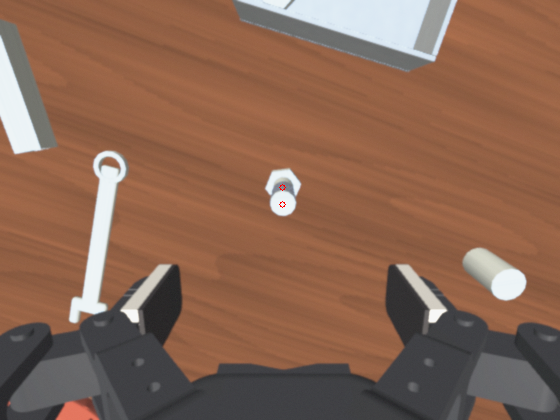

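The projected marks fall on the shank top (283,204) and within 2 mm of the head (283,184), so I'm descending to grasp.

Call:
move_arm(increments=[0.001,-0.001,0.02,0,0.085,0.001,-0.001,0.05,0,0.085,0.001,-0.001,0.08,0,0.085,0.001,-0.001,0.11,0,0.085,0.001,-0.001,0.135,0,0.085,0.001,-0.001,0.155,0,0.085,0.001,-0.001,0.165,0,0.085,0.001,-0.001,0.165,0,0.085,0.001,-0.001,0.165,0,0.085])

```text
clock: 2.15
tool_pos: [0.4421, -0.1769, 0.0367]
tool_rot: [[0.942, 0.336, -0.0], [0.336, -0.942, -0.0], [-0.0, -0.0, -1.0]]
ft_force: [0.8, 0.0, -0.6]
width: 0.995
finger_force: 0.0
```

Call:
move_arm(increments=[0,0,0,0,0.05,0,0,0,0,0.03,0,0,0,0,0.02,0,0,0,0,0.01,0,0,0,0,0.01,0,0,0,0,0.01,0,0,0,0,0.01,0,0,0,0,0.01,0,0,0,0,0.01,0,0,0,0,0.01], force=60)

```text
clock: 2.98
tool_pos: [0.4426, -0.1766, 0.0368]
tool_rot: [[0.941, 0.337, 0.001], [0.337, -0.941, -0.001], [0.0, 0.001, -1.0]]
ft_force: [-1.2, -0.7, 4.7]
width: 0.215
finger_force: 58.4
```

Call:
move_arm(increments=[0,0,-0.01,0,0.01,0,0,-0.03,0,0.01,0,0,-0.055,0,0.01,0,0,-0.08,0,0.01,0,0,-0.1,0,0.01,0,0,-0.115,0,0.01,0,0,-0.12,0,0.01,0,0,-0.12,0,0.01,0,0,-0.12,0,0.01])

```text
clock: 3.73
tool_pos: [0.442, -0.176, 0.1554]
tool_rot: [[0.941, 0.337, -0.001], [0.337, -0.941, 0.001], [-0.001, -0.001, -1.0]]
ft_force: [0.3, 0.2, -3.9]
width: 0.22
finger_force: 58.8
```

Call:
move_arm(increments=[0.01,0.003,0,0,0.01,0.03,0.01,0,0,0.01,0.055,0.018,0,0,0.01,0.08,0.027,0,0,0.01,0.105,0.035,0,0,0.01,0.13,0.043,0,0,0.01,0.155,0.052,0,0,0.01,0.178,0.059,0,0,0.01,0.192,0.064,0,0,0.01,0.199,0.066,0,0,0.01,0.199,0.066,0,0,0.01,0.199,0.066,0,0,0.01])

```text
clock: 4.73
tool_pos: [0.651, -0.1708, 0.1543]
tool_rot: [[0.941, 0.337, -0.003], [0.337, -0.941, 0.001], [-0.002, -0.002, -1.0]]
ft_force: [-0.7, -0.3, -4.1]
width: 0.218
finger_force: 59.0
```

Run:
```python
from h import *
o=get_obs();print(o["tool_pos"],o["width"],o["finger_force"],o["ft_force"])
i=[snapshot(n)["image"] for n in("wrist","scene")]
cv2.imwrite("pics/w2.png",cv2.resize(np.hstack(i),(800,300),interpolation=cv2.INTER_AREA))
```

```text
[ 0.65103474 -0.17084594  0.15427662] 0.21825093151015915 59.041083455085754 [-0.65701905 -0.34196804 -4.11138884]
```

View pics/w2.png

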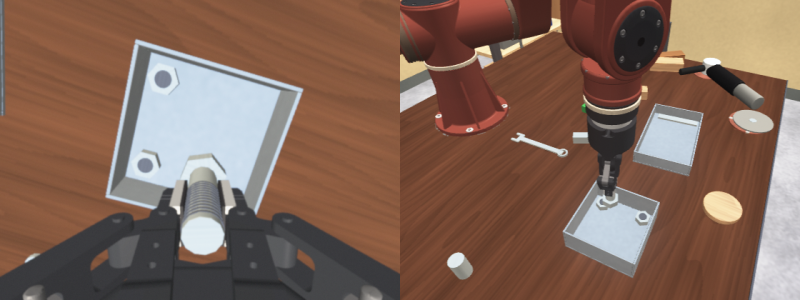

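The bolt hangs upright in the grip over the bin, clear of the nuts. Lowering it onto the floor.

Call:
move_arm(increments=[0,0,0.01,0,0.01,0,0,0.03,0,0.01,0,0,0.05,0,0.01,0,0,0.07,0,0.01,0,0,0.085,0,0.01,0,0,0.097,0,0.01,0,0,0.105,0,0.01,0,0,0.11,0,0.01,0,0,0.112,0,0.01,0,0,0.112,0,0.01,0,0,0.112,0,0.01])

```text
clock: 5.75
tool_pos: [0.6524, -0.1716, 0.0452]
tool_rot: [[0.941, 0.337, 0.001], [0.337, -0.941, -0.001], [0.001, 0.001, -1.0]]
ft_force: [0.9, -0.2, -3.5]
width: 0.221
finger_force: 59.0
```

Call:
move_arm(increments=[0,0,0.001,0,0.01,0,0,0.002,0,0.01,0,0,0.003,0,0.01,0,0,0.003,0,0.01,0,0,0.003,0,0.01])

```text
clock: 6.17
tool_pos: [0.6519, -0.1714, 0.0413]
tool_rot: [[0.941, 0.337, -0.0], [0.337, -0.941, -0.0], [-0.0, 0.0, -1.0]]
ft_force: [-0.3, 0.0, -3.5]
width: 0.216
finger_force: 59.0
```

Call:
move_arm(increments=[0,0,0.001,0,0.01,0,0,0.001,0,0.01,0,0,0.001,0,0.01,0,0,0.001,0,0.01])

```text
clock: 6.5
tool_pos: [0.6521, -0.1715, 0.0409]
tool_rot: [[0.941, 0.337, 0.001], [0.337, -0.941, -0.0], [0.0, 0.001, -1.0]]
ft_force: [-1.7, 1.1, 3.4]
width: 0.217
finger_force: 59.6
```

Contact: Fz went from -3.5 N to +3.4 N. Releasing gently to a moderate opening, then going straight up.

Call:
move_arm(increments=[0,0,0,0,0.022,0,0,0,0,0.026,0,0,0,0,0.03,0,0,0,0,0.035,0,0,0,0,0.04,0,0,0,0,0.045,0,0,0,0,0.05,0,0,0,0,0.05,0,0,0,0,0.05])

```text
clock: 7.25
tool_pos: [0.6519, -0.1713, 0.0403]
tool_rot: [[0.941, 0.337, -0.0], [0.337, -0.941, -0.0], [-0.0, 0.0, -1.0]]
ft_force: [-0.2, 0.7, -0.6]
width: 0.586
finger_force: 0.0
```

Call:
move_arm(increments=[0,0,-0.01,0,0.05,0,0,-0.03,0,0.05,0,0,-0.055,0,0.05,0,0,-0.08,0,0.05,0,0,-0.11,0,0.05,0,0,-0.135,0,0.06,0,0,-0.15,0,0.085,0,0,-0.16,0,0.085,0,0,-0.16,0,0.085,0,0,-0.16,0,0.085])

```text
clock: 8.08
tool_pos: [0.652, -0.1714, 0.2003]
tool_rot: [[0.941, 0.337, 0.0], [0.337, -0.941, -0.0], [0.0, 0.0, -1.0]]
ft_force: [0.7, 0.7, 0.1]
width: 0.995
finger_force: 0.0
```

Run:
```python
from h import *
o=get_obs();print(o["tool_pos"],o["width"],o["clock"],o["ft_force"])
i=[snapshot(n)["image"] for n in("wrist","scene")]
cv2.imwrite("pics/w3.png",cv2.resize(np.hstack(i),(800,300),interpolation=cv2.INTER_AREA))
```

```text
[ 0.65198766 -0.17137373  0.20025058] 0.9945627753328352 8.0833 [0.74583923 0.73694413 0.12788036]
```

View pics/w3.png

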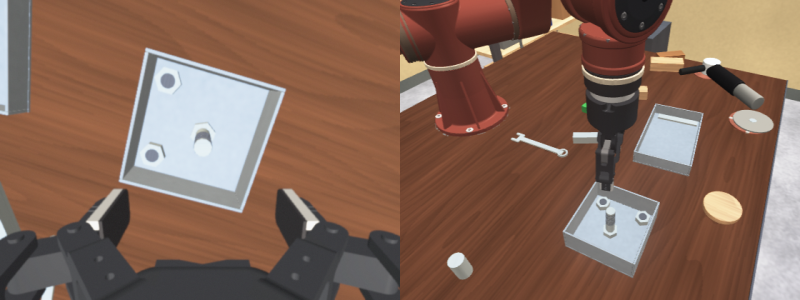

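The bolt stands in the bin, released, at wrist-view (203,140), clear of the nuts. Now moving over the tube with a -10° turn.

Call:
move_arm(increments=[-0.004,-0.012,0,0,0.085,-0.014,-0.04,0,0,0.085,-0.025,-0.07,0,-1,0.085,-0.036,-0.1,0,-2,0.085,-0.046,-0.13,0,-3,0.085,-0.057,-0.16,0,-4,0.085,-0.068,-0.19,0,-5,0.085,-0.078,-0.22,0,-6,0.085,-0.089,-0.25,0,-7,0.085,-0.099,-0.28,0,-8,0.085,-0.107,-0.3,0,-9,0.085,-0.11,-0.31,0,-9.8,0.085])

```text
clock: 9.18
tool_pos: [0.4416, 0.0852, 0.1991]
tool_rot: [[0.869, 0.495, -0.002], [0.495, -0.869, 0.0], [-0.002, -0.001, -1.0]]
ft_force: [0.2, 0.2, -0.7]
width: 0.998
finger_force: 0.0
```

Call:
move_arm(increments=[0,0,0,0,0.085,0,0,0,0,0.085,0,0,0,0,0.085])

```text
clock: 9.43
tool_pos: [0.4443, 0.0828, 0.1998]
tool_rot: [[0.871, 0.492, -0.0], [0.492, -0.871, -0.0], [-0.001, 0.0, -1.0]]
ft_force: [-0.5, -0.2, -0.0]
width: 0.996
finger_force: 0.0
```

Run:
```python
from h import *
s=snapshot("wrist");o=get_obs();print(o["tool_pos"],o["tool_rot"].round(3),o["clock"])
im=s["image"].copy()
a=np.radians(29.5);x=np.array([np.cos(a),np.sin(a)]);y=np.array([-x[1],x[0]])
for i,j in((1,1),(1,-1),(-1,-1),(-1,1)):
    p=proj(s,[*(np.array([.444,.083])+i*.055*x+j*.0125*y),.025]);print(p[:2].round(1));cv2.circle(im,(int(p[0]),int(p[1])),3,(0,0,255),1)
cv2.imwrite("pics/w4.png",im)
```

```text
[0.44438553 0.08264591 0.1998426 ] [[ 0.871  0.491 -0.   ]
 [ 0.491 -0.871 -0.   ]
 [-0.001 -0.    -1.   ]] 9.4833
[269.5 130. ]
[297.4 129.9]
[296.3 245. ]
[270.9 245. ]
```

View pics/w4.png

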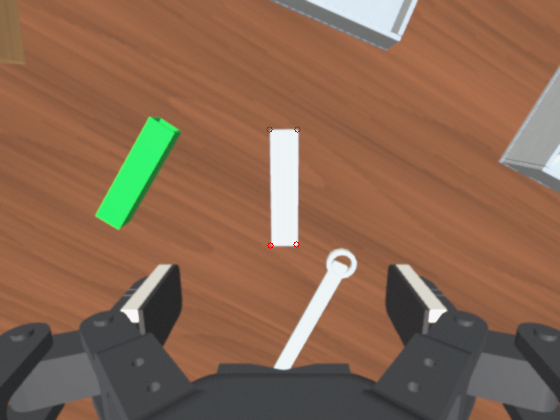

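The predicted corners fall on the tube to about 1 mm, nudge +1 mm in tool y. The wrench ring at (342,262) and the green piece are clear of the fingers.

Call:
move_arm(increments=[0,0.0005,0.02,0,0.085,0,0.0005,0.05,0,0.085,0,0.0005,0.08,0,0.085,0,0.0005,0.11,0,0.085,0,0.0005,0.14,0,0.085,0,0.0005,0.165,0,0.085,0,0.0005,0.182,0,0.085,0,0.0005,0.19,0,0.085,0,0.0005,0.195,0,0.085,0,0.0005,0.195,0,0.085,0,0.0005,0.195,0,0.085])

```text
clock: 10.4
tool_pos: [0.4449, 0.0827, 0.0062]
tool_rot: [[0.871, 0.492, 0.001], [0.492, -0.871, -0.0], [0.001, 0.001, -1.0]]
ft_force: [0.8, -1.1, 0.2]
width: 0.996
finger_force: 0.0
```

Call:
move_arm(increments=[0,0,0,0,0.06,0,0,0,0,0.045,0,0,0,0,0.035,0,0,0,0,0.028,0,0,0,0,0.02,0,0,0,0,0.015,0,0,0,0,0.015,0,0,0,0,0.015,0,0,0,0,0.015,0,0,0,0,0.015], force=60)

```text
clock: 11.23
tool_pos: [0.4446, 0.083, 0.0058]
tool_rot: [[0.87, 0.492, 0.001], [0.492, -0.87, -0.0], [0.001, 0.001, -1.0]]
ft_force: [-1.2, -0.5, 5.1]
width: 0.275
finger_force: 60.4
```

Call:
move_arm(increments=[0,0,-0.01,0,0.015,0,0,-0.03,0,0.015,0,0,-0.055,0,0.015,0,0,-0.08,0,0.015,0,0,-0.1,0,0.015,0,0,-0.115,0,0.015,0,0,-0.12,0,0.015,0,0,-0.12,0,0.015,0,0,-0.12,0,0.015])

```text
clock: 11.98
tool_pos: [0.4438, 0.0831, 0.1246]
tool_rot: [[0.87, 0.492, -0.001], [0.492, -0.87, 0.0], [-0.001, -0.0, -1.0]]
ft_force: [0.8, -0.6, -1.6]
width: 0.272
finger_force: 59.6
```

Call:
move_arm(increments=[0.01,0.001,0,0,0.015,0.035,0.002,0,2,0.015,0.06,0.004,0,4,0.015,0.085,0.005,0,6,0.015,0.11,0.007,0,9,0.015,0.14,0.009,0,12,0.015,0.17,0.011,0,15,0.015,0.2,0.013,0,18,0.015,0.222,0.014,0,20,0.015,0.234,0.015,0,21,0.015,0.238,0.015,0,21.7,0.015,0.238,0.015,0,21.7,0.015])

```text
clock: 12.98
tool_pos: [0.658, 0.1873, 0.1231]
tool_rot: [[0.991, 0.136, -0.003], [0.136, -0.991, -0.0], [-0.003, -0.0, -1.0]]
ft_force: [0.1, 0.0, -1.3]
width: 0.281
finger_force: 59.5
```

Run:
```python
from h import *
o=get_obs();print(o["tool_pos"],o["tool_rot"].round(3),o["width"],o["finger_force"],o["ft_force"])
i=[snapshot(n)["image"] for n in("wrist","scene")]
cv2.imwrite("pics/w5.png",cv2.resize(np.hstack(i),(800,300),interpolation=cv2.INTER_AREA))
```

```text
[0.65802315 0.18730236 0.12313643] [[ 0.991  0.136 -0.003]
 [ 0.136 -0.991 -0.   ]
 [-0.003 -0.    -1.   ]] 0.28070219673690194 59.528237879276276 [ 0.10746799  0.03900768 -1.303046  ]
```

View pics/w5.png

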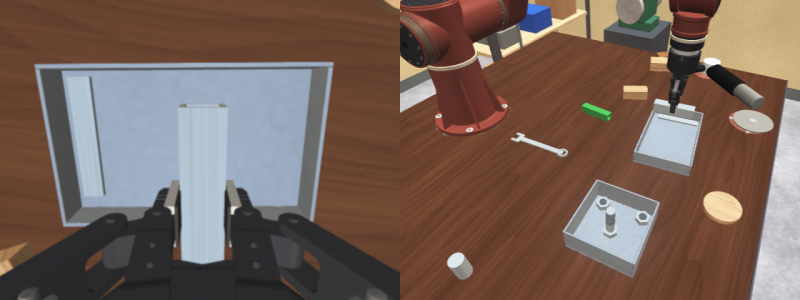

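The tube is held level and square to the tray, left of nothing but free floor, and the flat bar is well off to the left (85,135). Lowering.

Call:
move_arm(increments=[0,0,0.01,0,0.015,0,0,0.03,0,0.015,0,0,0.05,0,0.015,0,0,0.07,0,0.015,0,0,0.085,0,0.015,0,0,0.097,0,0.015,0,0,0.105,0,0.015,0,0,0.11,0,0.015,0,0,0.112,0,0.015,0,0,0.112,0,0.015,0,0,0.112,0,0.015,0,0,0.112,0,0.015])

```text
clock: 14.08
tool_pos: [0.6593, 0.1872, 0.0143]
tool_rot: [[0.991, 0.136, 0.002], [0.136, -0.991, 0.0], [0.002, 0.0, -1.0]]
ft_force: [0.2, -0.5, -1.9]
width: 0.276
finger_force: 59.5
```

Call:
move_arm(increments=[0,0,0.001,0,0.015,0,0,0.001,0,0.015,0,0,0.001,0,0.015])

```text
clock: 14.33
tool_pos: [0.6587, 0.1872, 0.0124]
tool_rot: [[0.991, 0.136, 0.0], [0.136, -0.991, -0.0], [0.0, 0.0, -1.0]]
ft_force: [-0.2, -1.1, -1.4]
width: 0.28
finger_force: 59.5
```

Call:
move_arm(increments=[0,0,0.001,0,0.015,0,0,0.002,0,0.015,0,0,0.002,0,0.015,0,0,0.002,0,0.015])

```text
clock: 14.67
tool_pos: [0.6585, 0.1871, 0.0101]
tool_rot: [[0.991, 0.136, -0.0], [0.136, -0.991, -0.0], [-0.0, 0.0, -1.0]]
ft_force: [0.9, -0.5, -0.6]
width: 0.276
finger_force: 59.7
```

Call:
move_arm(increments=[0,0,0.0005,0,0.015,0,0,0.0005,0,0.015,0,0,0.0005,0,0.015])

```text
clock: 14.92
tool_pos: [0.6586, 0.1871, 0.0099]
tool_rot: [[0.991, 0.136, 0.0], [0.136, -0.991, -0.0], [0.0, 0.0, -1.0]]
ft_force: [-0.1, -0.7, 0.2]
width: 0.28
finger_force: 59.8
```

The tube is touching the tray floor at the expected height. Releasing and retreating.

Call:
move_arm(increments=[0,0,0,0,0.028,0,0,0,0,0.032,0,0,0,0,0.036,0,0,0,0,0.042,0,0,0,0,0.048,0,0,0,0,0.055,0,0,0,0,0.055,0,0,0,0,0.055,0,0,0,0,0.055])

```text
clock: 15.67
tool_pos: [0.6586, 0.1871, 0.0098]
tool_rot: [[0.991, 0.136, 0.0], [0.136, -0.991, -0.0], [0.0, 0.0, -1.0]]
ft_force: [-0.9, -0.3, 0.4]
width: 0.642
finger_force: 0.0
```

Call:
move_arm(increments=[0,0,-0.01,0,0.055,0,0,-0.03,0,0.055,0,0,-0.055,0,0.055,0,0,-0.08,0,0.055,0,0,-0.11,0,0.055,0,0,-0.14,0,0.055,0,0,-0.165,0,0.055,0,0,-0.18,0,0.055,0,0,-0.19,0,0.055,0,0,-0.19,0,0.055,0,0,-0.19,0,0.055,0,0,-0.19,0,0.055])

```text
clock: 16.67
tool_pos: [0.658, 0.1871, 0.1982]
tool_rot: [[0.991, 0.136, -0.002], [0.136, -0.991, -0.0], [-0.002, -0.0, -1.0]]
ft_force: [0.1, -0.2, -0.5]
width: 0.644
finger_force: 0.0
```

Run:
```python
from h import *
o=get_obs();print(o["tool_pos"],o["width"],o["clock"],o["ft_force"],abs(o["qvel"]).max())
i=[snapshot(n)["image"] for n in("wrist","scene")]
cv2.imwrite("pics/w6.png",cv2.resize(np.hstack(i),(800,300),interpolation=cv2.INTER_AREA))
```

```text
[0.65803532 0.1870962  0.19815605] 0.6435169706588987 16.6667 [ 0.05149716 -0.18678424 -0.50099953] 0.008259031694877478
```

View pics/w6.png

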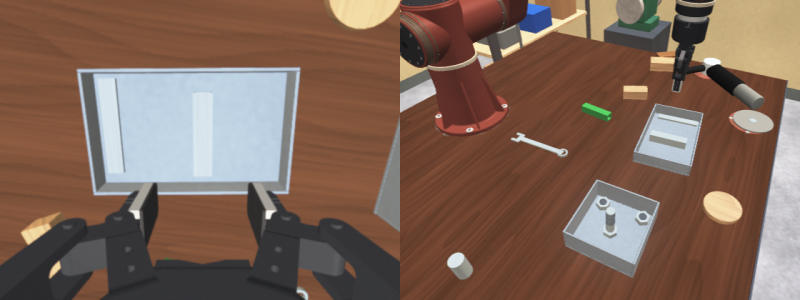

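The tube lies flat on the tray floor at wrist-view (202,135), and the bolt still stands in the bin at scene-view (610,222). The gripper is clear of both.

```bash
python3 -c "from plant import hand_in; print(hand_in())"
```

```text
the job is handed in; nothing more can be done
None
```

The bolt stands in the square bin and the tube lies flat in the long tray; both are released and still, and I handed the job in at about 17 s of the 61 s allowed.

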